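# Shut the flip lids of a parts strip box with a fingertip stroke

### The arm

A 7-joint arm with a two-finger parallel gripper is mounted at the origin on a cart in front of the work surface, level with it; the furniture and walls round the work are solid. World frame = base frame: x ahead of the robot, y to its left, z up, the work surface at z = 0. Lengths are in m, angles in rad, forces in N, time in s.
With the tool pointing down it reaches from about 0.4 to 0.85 m from the base axis. Payload 10.4 kg.
Tool frame: the origin (TCP) lies at the very end of the fingers, on their centre line; the grasp point (between the pads) lies 19 mm behind it (env.grip_point_offset is the z of the grasp point in the tool frame, in m); z points along the fingers, y is the line along which they close (so a half turn about z gives the same grasp; the last joint's range is limited). The gripper opens to 85 mm and grips with 20 to 120 N. Pads are 22 mm wide; open, the fingers measure 114 mm over their backs; the gripper's body (76 mm by 85 mm) begins 54 mm behind the grasp point. The pads swing forward as they close: fully open they stand 13 mm farther back than shut.
Start: joints at [-1.181, 0.332, -0.065, 1.46, 0.022, 1.35, -0.088], TCP at [0.251, 0.573, 0.231] pointing down, gripper open.
Joint ranges: [-2.6, 2.6], [-0.5, 2.12], [-1.47, 1.34], [0.16, 2.42], [-1.27, 4.41], [0.06, 2.06], [-2.6, 2.6]. Speed limits (rad/s): [2.22, 2.22, 2.79, 2.79, 3.14, 3.14, 3.14].

### API

Orientations are given as a unit quaternion [w, x, y, z].
In Python, from workcell import sensors, get_image, sign_off, find_in, silhouettes, env gives the robot as it stands.
- The arm moves only by the shell command python3 -m handwheel 'ROWS' [FORCE]. ROWS is JSON, a list of rows, each a list of 5 numbers: the shift along the tool's x, y, z in units of 50 mm (1.0 is 50 mm), then the turn about the tool's z in degrees, then the opening, from 0 (shut) to 1 (fully open). A call has 1 to 12 rows; each row shifts and turns the commanded pose from where the row before left it, along the tool's axes as they then stand; what a row does not reach is not made up. A row lasts 1/10 s, in which the tool goes at most 50 mm and 8.59 degrees, less where a joint would pass 70% of its speed; a pose out of reach is approached as far as the arm can. A call is refused whole if a number of a shift passes 1 or a number of a turn 8.59, either way. A call with a gripper value outside its range is refused whole. The fingers move at their own pace and stop on an object; FORCE is the grip in N (left out, the last holds). Time passes only in rows, so rows that do not move let the fingers close. It gives the time, the measured TCP pose, the force, the opening and the grip force at its end, in the units of the state.
- sensors.state(): the state, without advancing time (a new reading comes with each control period).
- get_image(name): name is "scene" or "top" or "wrist"; returns a dict with "image" (480x640x3 uint8, blue, green, red), "mtx" (3x3 intrinsics, pixels), "rvec" (rotation vector, rad) and "tvec" (3), from world to camera coordinates, as OpenCV has them. Camera axes: x right, y down, z forward; pixel columns grow to the right and rows downward; lengths in m; the calibration is good to about 2 mm. The wrist camera is an equidistant fisheye: a pixel r from the principal point sees the ray r / f radians off the axis. A picture is of the moment at which its call begins. There is no depth.
- sign_off(): hands the job in; it is judged then, once.
Trained networks look in a picture, given as the dict that the camera call returned (one of the last four; its "shot" number tells which), for a name from the list of things; names that differ only in an ending like _2 or _b are one class to them, and where a whole thing is asked for, a point or a joint stands for the part that bears it (a point fixed in the world has none). Each returns a list of dicts, best first, with "p" (0 to 1); they miss things now and then, are a little off and sometimes report something else, mostly with a low value. They report only what shows in the picture. A call takes as long as a camera call.
- find_in(label, picture): "point" ([row, column] in pixels, amid what is visible of it).
- silhouettes(label, picture): "mask" (480x640 bool, what is visible of it) and "point" ([row, column] in pixels, amid what is visible of it).
The state is a dict: "time": time; "qpos": joint angles; "joint_velocities": joint speeds; "tau": joint torques, N m; "tool_pos": TCP position; "tcp_rot": TCP orientation; "wrist_force": force on the tool from outside, world axes, zero at the start; "moment": the same for the moment, N m; "finger_gap": finger opening in m; "gripper_force": force on a finger pad.
Only numpy, scipy, OpenCV 4.12 (cv2) and the standard library are available. Lean on these libraries where they do the work, as an engineer would, in place of code of your own. Each camera call takes 0.05 s, during which the arm holds its last target. There are 200 camera calls.

### The job

Close up the parts box: run the closed fingertips lightly along its row of standing flip lids, folding each one over from its hinge side and pressing it down flush. The compartment in which the tall capacitor stands cannot be shut: pass over it and leave its lid standing open and the capacitor where it is. Touch only: pick nothing up, do not press hard or shove the box along, and leave everything round it alone.

Things in the scene. Friction and masses are not known exactly. Their poses are not given: they have to be found in the camera images.
- box: dark grey plastic parts box, loose on the desk: one row of five open compartments, 253 mm long, 58 wide, rims 40 high, 0.9 kg. Origin: centre of the underside; y along the row, z up. Compartments 1 to 5 at y = +100, +50, 0, -50, -100 mm, each 47 mm along y and 53 along x, floor 3 mm up; each has a pale flip lid hinged (axis along x) 24 mm to the +y side of its centre, 41 mm above the desk
- lid1 (a joint): hinge of the lid of compartment 1: 0 = shut flat on the rim, about 1.6 rad = standing up, 1.85 its stop. All five lids are alike: 46 mm from hinge to free edge, 58 wide, 2.4 thick, top 42.5 mm above the desk when shut. At the start they stand up; they fold over towards the box's -y end, and a stiff hinge (0.012 N m: about a newton at the fingertip) keeps them at any angle
- well1 (a point): centre of the mouth of compartment 1, at rim height, 40 mm above the desk
- lid2 (a joint): hinge of the lid of compartment 2: 0 = shut flat on the rim, about 1.6 rad = standing up, 1.85 its stop. As lid1.
- well2 (a point): centre of the mouth of compartment 2, at rim height, 40 mm above the desk
- lid3 (a joint): hinge of the lid of compartment 3: 0 = shut flat on the rim, about 1.6 rad = standing up, 1.85 its stop. As lid1.
- well3 (a point): centre of the mouth of compartment 3, at rim height, 40 mm above the desk
- lid4 (a joint): hinge of the lid of compartment 4: 0 = shut flat on the rim, about 1.6 rad = standing up, 1.85 its stop. As lid1.
- well4 (a point): centre of the mouth of compartment 4, at rim height, 40 mm above the desk
- lid5 (a joint): hinge of the lid of compartment 5: 0 = shut flat on the rim, about 1.6 rad = standing up, 1.85 its stop. As lid1.
- well5 (a point): centre of the mouth of compartment 5, at rim height, 40 mm above the desk
- tall_cap: large black filter capacitor, a can 42 mm across with two white screw terminals on top, standing upright on the floor of one of the compartments (which one varies); 50 mm high, 56 mm with the terminals, so it stands out 13 to 19 mm above the rim and its compartment cannot be shut. 0.12 kg. Origin: centre of its underside
- spare_cap: another such capacitor, 42 mm across, 56 mm high, standing on the desk beside the box; origin: centre of its underside; leave alone
- small_reel: small reel of solder with green flanges, 46 mm across, 34 mm high, standing on the desk; origin: centre of its underside; leave alone
- long_nose: small pliers with blue handles lying flat, 116 mm long, 40 mm wide, 11 mm high; origin: centre of its underside; leave alone
- driver_orange: screwdriver with orange handle lying on the desk, 182 mm long, 26 mm thick; origin: centre of its underside; leave alone
- tape_roll: roll of green tape lying flat, 84 mm across, 19 mm high; origin: centre of its underside; leave alone
- part_a: small film capacitor, 20 x 24 x 12 mm, lying in one of the compartments; origin: centre of its underside; leave in
- part_b: small electrolytic capacitor with wires, 38 x 16 x 10 mm, lying in one of the compartments; origin: centre of its underside; leave in
- part_c: small film capacitor, 23 x 22 x 12 mm, lying in one of the compartments; origin: centre of its underside; leave in
- part_d: small reel of fine solder with red flanges, 39 mm across, 30 mm high, in one of the compartments, below the rim; origin: centre of its underside; leave in

How it is judged:
At the end, for the whole second after the job is handed in: The four lids over the compartments without the tall capacitor are shut to within 0.07 rad (about 3 mm at the free edge); the capacitor stands upright within 15 mm of the middle of its compartment; the box stands level and still ((horizontal distance between tall_cap and well1 below 0.015 m or value of joint lid1 below 0.07 rad) and (horizontal distance between tall_cap and well2 below 0.015 m or value of joint lid2 below 0.07 rad) and (horizontal distance between tall_cap and well3 below 0.015 m or value of joint lid3 below 0.07 rad) and (horizontal distance between tall_cap and well4 below 0.015 m or value of joint lid4 below 0.07 rad) and (horizontal distance between tall_cap and well5 below 0.015 m or value of joint lid5 below 0.07 rad) and (horizontal distance between tall_cap and well1 below 0.015 m or horizontal distance between tall_cap and well2 below 0.015 m or horizontal distance between tall_cap and well3 below 0.015 m or horizontal distance between tall_cap and well4 below 0.015 m or horizontal distance between tall_cap and well5 below 0.015 m) and angle between tall_cap's own z axis and vertical below 0.2 rad and angle between box's own z axis and vertical below 0.05 rad and linear speed of box below 0.01 m/s); the robot touches nothing.
It fails at once if the box was shoved along (more than 30 mm) or lifted (distance of box from where it was at the start of the episode above 0.03 m or height (world z) of box above 0.012 m).
It fails at once if the fingers bore down on the box or its lids with more than 30 N (contact force between the fingers and box above 30 N).
It fails at once if a part in the box was lifted, or the tall capacitor tipped (z of any of part_a, part_b, tall_cap, part_c, part_d in the frame of box above 0.018 m or angle between tall_cap's own z axis and vertical above 0.3 rad).
It fails at once if the lid of the tall capacitor's compartment was forced down onto it ((horizontal distance between tall_cap and well1 below 0.015 m and value of joint lid1 below 0.8 rad) or (horizontal distance between tall_cap and well2 below 0.015 m and value of joint lid2 below 0.8 rad) or (horizontal distance between tall_cap and well3 below 0.015 m and value of joint lid3 below 0.8 rad) or (horizontal distance between tall_cap and well4 below 0.015 m and value of joint lid4 below 0.8 rad) or (horizontal distance between tall_cap and well5 below 0.015 m and value of joint lid5 below 0.8 rad)).
It fails at once if a thing lying round the box was moved more than 20 mm (distance of any of spare_cap, small_reel, long_nose, driver_orange, tape_roll from where it was at the start of the episode above 0.02 m).
It also fails if it takes over 45 s, if anything falls off the work surface, if the arm or the gripper's body presses on something with over 40 N, if the wrist force passes 120 N, or if a joint passes its speed limit or range.

## Working session

There is one attempt and no reset: what is moved stays moved. The work goes in short steps, Python scripts to look and compute and a shell command to move; the robot and the scene stay as the last step left them, time stands still between calls to the robot, and variables do not carry over. Pictures are saved under pics/ and viewed, at most 10 in all, crops included, and the job is handed in when it is done.

```bash
mkdir -p pics; cat > h.py <<'E'
import numpy as np, cv2
from workcell import sensors, get_image, find_in, silhouettes, env
from scipy.spatial.transform import Rotation as R
def ray(p,uv):
    M=R.from_rotvec(np.ravel(p['rvec'])).as_matrix(); t=np.ravel(p['tvec'])
    K=np.array(p['mtx']); d=np.linalg.inv(K)@[uv[0],uv[1],1]
    return -M.T@t, M.T@d
def at(p,uv,z):
    c,d=ray(p,uv); return c+d*(z-c[2])/d[2]
def proj(p,X):
    return cv2.projectPoints(np.float64(X).reshape(-1,1,3),np.float64(p['rvec']),np.float64(p['tvec']),np.float64(p['mtx']),None)[0].reshape(-1,2)
E
python3 - <<'E'
from h import *
s=sensors.state(); print(s['tool_pos'],R.from_quat(s['tcp_rot'],scalar_first=True).as_matrix().round(3),s['time'])
a=get_image('top'); b=get_image('scene')
cv2.imwrite('pics/top.png',a['image']);cv2.imwrite('pics/scene.png',b['image'])
for n in ['box','tall_cap','lid1','spare_cap','small_reel','long_nose','driver_orange','tape_roll','part_d']:
    for nm,p in(('top',a),('scene',b)):
        print(n,nm,[(np.round(q['point']),round(q['p'],2),at(p,q['point'][::-1],.05 if n in('lid1','tall_cap','box')else .02).round(3)) for q in find_in(n,p)][:6])
E
```

```text
[0.25058355 0.572159   0.23052194] [[-0.916  0.401 -0.001]
 [ 0.401  0.916 -0.001]
 [-0.    -0.001 -1.   ]] 0.0
box top [(array([256., 305.]), 0.91, array([0.526, 0.266, 0.05 ]))]
box scene [(array([239., 287.]), 0.91, array([0.511, 0.244, 0.05 ])), (array([210., 300.]), 0.53, array([0.595, 0.336, 0.05 ]))]
tall_cap top [(array([247., 297.]), 0.86, array([0.541, 0.281, 0.05 ])), (array([267., 309.]), 0.54, array([0.505, 0.259, 0.05 ])), (array([300., 341.]), 0.36, array([0.447, 0.2  , 0.05 ]))]
tall_cap scene [(array([240., 289.]), 0.74, array([0.511, 0.237, 0.05 ]))]
lid1 top [(array([212., 267.]), 0.76, array([0.604, 0.339, 0.05 ])), (array([234., 287.]), 0.61, array([0.565, 0.3  , 0.05 ])), (array([256., 304.]), 0.57, array([0.525, 0.269, 0.05 ])), (array([255., 303.]), 0.43, array([0.527, 0.271, 0.05 ]))]
lid1 scene [(array([233., 283.]), 0.84, array([0.516, 0.268, 0.05 ])), (array([223., 290.]), 0.84, array([0.548, 0.297, 0.05 ])), (array([212., 301.]), 0.71, array([0.594, 0.329, 0.05 ])), (array([200., 306.]), 0.61, array([0.634, 0.374, 0.05 ])), (array([251., 271.]), 0.6, arra
[... 706 characters left out ...]
2 ]))]
driver_orange top [(array([342., 448.]), 0.84, array([0.374, 0.001, 0.02 ])), (array([235., 290.]), 0.34, array([0.564, 0.297, 0.02 ])), (array([214., 268.]), 0.22, array([0.603, 0.34 , 0.02 ]))]
driver_orange scene [(array([365., 289.]), 0.56, array([ 0.365, -0.016,  0.02 ]))]
tape_roll top [(array([135., 330.]), 0.56, array([0.754, 0.227, 0.02 ])), (array([281., 263.]), 0.38, array([0.478, 0.345, 0.02 ]))]
tape_roll scene []
part_d top [(array([204., 257.]), 0.69, array([0.622, 0.36 , 0.02 ])), (array([284., 332.]), 0.4, array([0.475, 0.217, 0.02 ]))]
part_d scene [(array([201., 307.]), 0.7, array([0.666, 0.422, 0.02 ])), (array([365., 292.]), 0.52, array([ 0.369, -0.017,  0.02 ]))]
```

View pics/top.png

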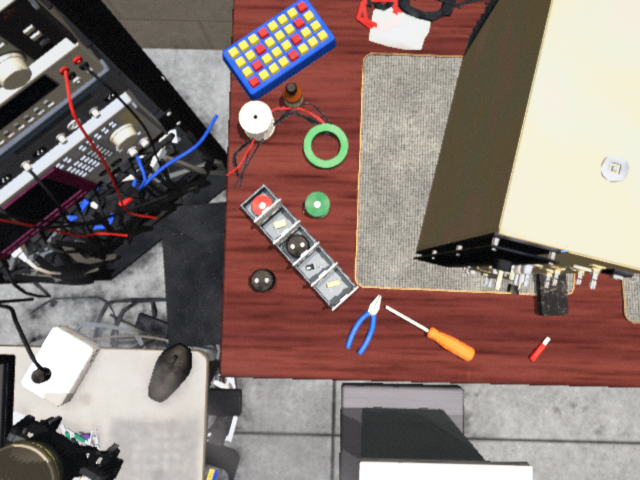

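View pics/scene.png

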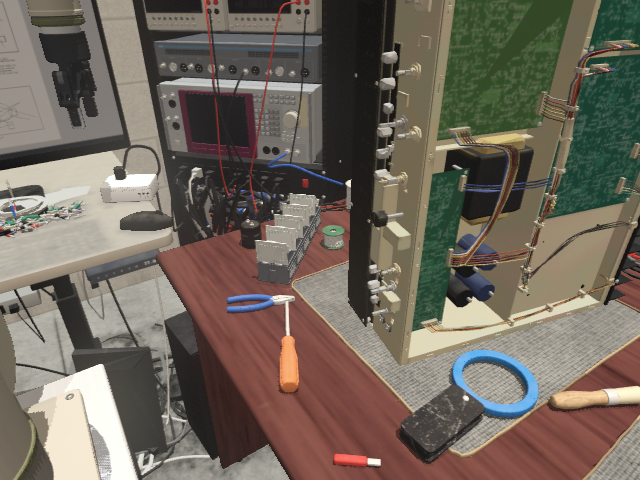

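The top picture shows the box running from (262,188) to (335,305). The tall capacitor is near (298,243), apparently in the middle compartment. I'll enlarge this area to see which side the hinges are on.

```bash
python3 - <<'E'
from h import *
a=get_image('top');b=get_image('scene')
im=a['image'][175:320,230:370]; A=cv2.resize(im,None,fx=4,fy=4,interpolation=cv2.INTER_CUBIC)
B=cv2.resize(b['image'][185:290,235:345],None,fx=2.2,fy=2.2,interpolation=cv2.INTER_CUBIC)
out=np.zeros((580,802,3),np.uint8);out[:A.shape[0],:560]=A;out[:B.shape[0],560:560+B.shape[1]]=B
cv2.imwrite('pics/c.png',out[:,:800])
m=silhouettes('box',a)[0]['mask'].astype(np.uint8)
c=cv2.minAreaRect(cv2.findNonZero(m)); print(c)
for q in cv2.boxPoints(c): print(q,at(a,q,.04).round(3))
E
```

```text
((298.35272216796875, 246.38595581054688), (141.84974670410156, 35.427581787109375), 48.53229522705078)
[238.11296 204.96992] [0.616 0.393 0.04 ]
[264.6599  181.50986] [0.661 0.345 0.04 ]
[358.59247 287.802  ] [0.47  0.169 0.04 ]
[332.04553 311.26205] [0.427 0.216 0.04 ]
```

View pics/c.png

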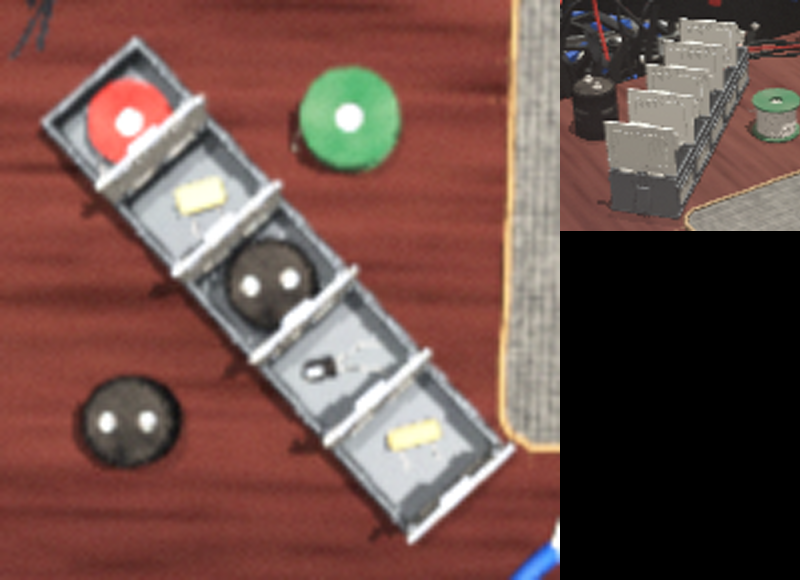

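The crop shows the lids on the near, lower-right side of each compartment. Compartment 1 is therefore the near end, the lids fold away from the robot, and the capacitor stands in compartment 3. Next I'll fit the box pose.

```bash
cat >> h.py <<'E'
def fitbox(a,P,U):
    from scipy.optimize import least_squares
    def w(v):
        c,s=np.cos(v[2]),np.sin(v[2]); return P@np.array([[c,s,0],[-s,c,0],[0,0,1]])+[v[0],v[1],0]
    r=least_squares(lambda v:(proj(a,w(v))-U).ravel(),[.54,.28,.84]); return r.x,r.fun.reshape(-1,2)
E
python3 - <<'E'
from h import *
a=get_image('top')
P=[[-.029,-.1265,.04],[.029,-.1265,.04]];U=[[137,40],[42,122]]
for y,l,r in [(124,(410,540),(513,450)),(74,(327,442),(430,352)),(24,(253,360),(356,270)),(-26,(176,274),(281,184)),(-76,(100,188),(205,98))]:
    P+=[[.029,y/1e3+.001,.087],[-.029,y/1e3+.001,.087]];U+=[l,r]
P=np.array(P);P2=P.copy()
U=np.array(U)/4+[230-.4,175-.4]
# box frame; y axis points near: theta s.t. y=(-s,c)->(-.74,-.67): theta ~ 2.3
from scipy.optimize import least_squares
def w(v,P):
    c,s=np.cos(v[2]),np.sin(v[2]); return P@np.array([[c,s,0],[-s,c,0],[0,0,1]])+[v[0],v[1],0]
r=least_squares(lambda v:(proj(a,w(v,P))-U).ravel(),[.54,.28,2.3]); v=r.x
print(v,r.fun.reshape(-1,2).round(1).tolist())
print(at(a,[297,246.5],.05))
print('capctr',at(a,[230+270/4,175+285/4],.053), 'hinges',w(v,np.array([[0,y,.041] for y in(.124,.074,.024,-.026,-.076)])).round(3).tolist())
print('wells',w(v,np.array([[0,y,.04] for y in(.1,.05,0,-.05,-.1)])).round(3).tolist())
s=sensors.state();Rm=R.from_quat(s['tcp_rot'],scalar_first=True).as_matrix()
yd=np.array([-np.sin(v[2]),np.cos(v[2]),0]);print('ydir',yd)
print('turn for tool x along -y (deg,tool z):',np.degrees(np.arctan2(*(Rm.T@-yd)[[1,0]])))
print('delta to start (hinge1+40mm) in tool axes/50mm', Rm.T@(w(v,np.array([[0,.164,.15]]))[0]-s['tool_pos'])/.05)
E
```

```text
[0.54661666 0.28145179 2.32621716] [[-0.2, -1.9], [-0.1, -1.5], [-0.4, -1.8], [-1.3, -1.7], [1.2, 1.2], [0.2, 1.4], [0.6, 0.3], [-0.4, 0.6], [0.8, 0.4], [-0.7, 0.9], [0.9, 0.7], [-0.6, 1.3]]
[0.54223704 0.28199693 0.05      ]
capctr [0.54258722 0.28095088 0.053     ] hinges [[0.456, 0.196, 0.041], [0.493, 0.231, 0.041], [0.529, 0.265, 0.041], [0.566, 0.299, 0.041], [0.602, 0.334, 0.041]]
wells [[0.474, 0.213, 0.04], [0.51, 0.247, 0.04], [0.547, 0.281, 0.04], [0.583, 0.316, 0.04], [0.619, 0.35, 0.04]]
ydir [-0.72798309 -0.68559509  0.        ]
turn for tool x along -y (deg,tool z): 113.07019331627359
delta to start (hinge1+40mm) in tool axes/50mm [-6.47075152 -5.97681807  1.62628846]
```

```bash
python3 -m handwheel '[[-0.54,-0.5,0,0,0],[-0.54,-0.5,0,0,0],[-0.54,-0.5,0,0,0],[-0.54,-0.5,0,0,0],[-0.54,-0.5,0,0,0],[-0.54,-0.5,0,0,0],[-0.54,-0.5,0,0,0],[-0.54,-0.5,0,0,0],[-0.54,-0.5,0,0,0],[-0.54,-0.5,0,0,0],[-0.54,-0.5,0,0,0],[-0.54,-0.5,0,0,0]]' 20
python3 -m handwheel '[[0,0,0,-8.4,0],[0,0,0,-8.4,0],[0,0,0,-8.4,0],[0,0,0,-8.4,0],[0,0,0,-8.4,0],[0,0,0,-8.4,0],[0,0,0,-8.4,0],[0,0,0,-8.1,0],[0,0,0,0,0],[0,0,0,0,0]]'
cat >> h.py <<'E'
V=np.array([0.54661666,0.28145179,2.32621716])
def rel():
    s=sensors.state();c,sn=np.cos(V[2]),np.sin(V[2]);d=s['tool_pos']-[V[0],V[1],0]
    Rm=R.from_quat(s['tcp_rot'],scalar_first=True).as_matrix();xd=np.array([c,sn,0]);yd=np.array([-sn,c,0])
    print('box-frame tcp mm',(1e3*np.array([d@xd,d@yd,d[2]])).round(1),'toolx.y',(Rm[:,0]@yd).round(3),(Rm[:,0]@xd).round(3),'tooly.x',(Rm[:,1]@xd).round(3),'tilt',Rm[:2,2].round(3),'F',np.round(s['wrist_force'],1),'t',s['time'],'gap',s['finger_gap'])
E
python3 - <<'E'
from h import *
rel()
p=get_image('wrist');cv2.imwrite('pics/w.png',p['image']);print(p['mtx'])
E
```

```text
time: 2.4
tool_pos: [0.4276, 0.1663, 0.2316]
tcp_rot: [0.0, 0.205, 0.979, 0.0]
wrist_force: [0.4, -0.0, 0.2]
finger_gap: 0.0001
gripper_force: 0.0
time: 3.4
tool_pos: [0.4272, 0.1678, 0.2314]
tcp_rot: [0.0, -0.367, 0.93, 0.0]
wrist_force: [0.4, -1.0, 0.2]
finger_gap: -0.0
gripper_force: 0.0
box-frame tcp mm [ -0.9 164.9 231.4] toolx.y 1.0 0.005 tooly.x 1.0 tilt [0. 0.] F [ 0.4 -1.   0.2] t 3.4 gap -4.0928155910322604e-06
[[371.64829954   0.         320.62530756]
 [  0.         371.64829954 236.09457925]
 [  0.           0.           1.        ]]
```

View pics/w.png

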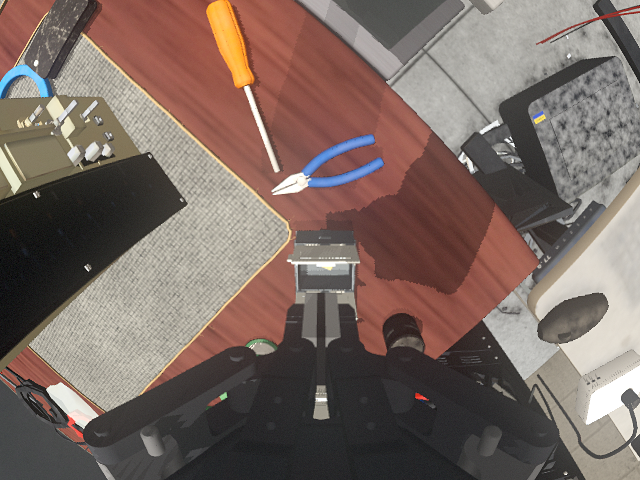

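The wrist picture shows lid 1 ahead between (288,262) and (358,245), with the box end face above it at row 237. The pliers are well clear. I'll compute lid 1's position from these pixels.

```bash
python3 - <<'E'
from h import *
p=get_image('wrist')
cv2.imwrite('pics/w2.png',cv2.resize(p['image'][215:315,265:385],None,fx=5,fy=5,interpolation=cv2.INTER_CUBIC))
M=R.from_rotvec(np.ravel(p['rvec'])).as_matrix();t=np.ravel(p['tvec']);K=p['mtx'];C=-M.T@t
c,s=np.cos(V[2]),np.sin(V[2]);B=np.array([[c,s,0],[-s,c,0],[0,0,1]])
print('cam in box frame',B@(C-[V[0],V[1],0]))
def fp(X):
    q=M@(B.T@np.array(X)+[V[0],V[1],0])+t;th=np.arctan2(np.hypot(q[0],q[1]),q[2]);f=np.array(q[:2])/np.hypot(*q[:2])*th*K[0,0];return (f+[K[0,2],K[1,2]]).round(1)
for n,X in dict(lidtopL=[.029,.125,.087],lidtopR=[-.029,.125,.087],hingeL=[.029,.125,.041],hingeR=[-.029,.125,.041],endL=[.029,.1265,0],endR=[-.029,.1265,0],rimL=[.029,.1265,.04],lid2L=[.029,.075,.087],lid2R=[-.029,.075,.087]).items(): print(n,fp(X), 'crop',(fp(X)-[265,215])*5)
E
```

```text
cam in box frame [1.61877117e-04 2.47672360e-01 3.73867767e-01]
lidtopL [355.4 264.3] crop [452.  246.5]
lidtopR [286.4 264.7] crop [107.  248.5]
hingeL [351.1 245.4] crop [430.5 152. ]
hingeR [290.5 245.8] crop [127.5 154. ]
endL [348.1 230.7] crop [415.5  78.5]
endR [293.4 231. ] crop [142.  80.]
rimL [351.1 243.6] crop [430.5 143. ]
lid2L [353.5 315.4] crop [442.5 502. ]
lid2R [288.8 315.7] crop [119.  503.5]
```

View pics/w2.png

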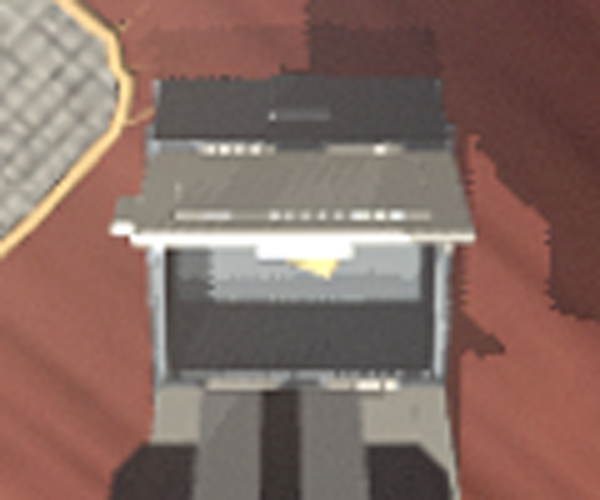

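```bash
python3 -m handwheel '[[0,0.08,0.5,0,0],[0,0,0.5,0,0],[0,0,0.5,0,0],[0,0,0.5,0,0],[0,0,0.5,0,0],[0,0,0.5,0,0],[0,0,0.25,0,0],[-0.2,0,0,0,0],[-0.2,0,0,0,0],[-0.1,0,0,0,0],[0,0,0,0,0]]' && python3 -c "
from h import *
rel()"
```

```text
time: 4.6
tool_pos: [0.4439, 0.1889, 0.0698]
tcp_rot: [0.001, -0.369, 0.93, 0.0]
wrist_force: [0.2, 0.4, -0.6]
finger_gap: -0.0001
gripper_force: 0.0
box-frame tcp mm [  3.1 138.2  69.8] toolx.y 1.0 0.0 tooly.x 1.0 tilt [0.002 0.001] F [ 0.2  0.4 -0.6] t 4.6 gap -9.245606614219271e-05
```

```bash
python3 -m handwheel '[[-0.08,0,0,0,0],[-0.08,0,0,0,0],[-0.07,0,0.02,0,0],[-0.07,0,0.02,0,0],[-0.08,0,0.05,0,0],[-0.08,0,0.05,0,0],[-0.06,0,0.07,0,0],[-0.06,0,0.07,0,0],[-0.05,0,0.07,0,0],[-0.05,0,0.07,0,0],[-0.03,0,0.04,0,0],[-0.03,0,0.04,0,0]]' && python3 -c "
from h import *
rel()"
```

```text
time: 5.8
tool_pos: [0.4696, 0.2132, 0.0436]
tcp_rot: [-0.0, -0.369, 0.93, 0.0]
wrist_force: [-0.6, 0.3, 1.3]
finger_gap: 0.0002
gripper_force: 0.2
box-frame tcp mm [  3.1 102.8  43.6] toolx.y 1.0 0.001 tooly.x 1.0 tilt [-0. -0.] F [-0.6  0.3  1.3] t 5.8 gap 0.00016218393448727978
```

```bash
python3 -m handwheel '[[-0.06,0,0,0,0],[-0.06,0,0,0,0],[0,0,0.02,0,0],[0,0,0.02,0,0],[0,0,0,0,0]]' && python3 -c "
from h import *
rel()"
```

```text
time: 6.3
tool_pos: [0.4743, 0.2176, 0.0424]
tcp_rot: [0.001, -0.369, 0.93, 0.0]
wrist_force: [0.1, 0.9, 5.2]
finger_gap: -0.0002
gripper_force: 2.7
box-frame tcp mm [ 3.1 96.4 42.4] toolx.y 1.0 0.001 tooly.x 1.0 tilt [0.001 0.001] F [0.1 0.9 5.2] t 6.3 gap -0.00015203616463040835
```

```bash
python3 -m handwheel '[[0,0,-0.28,0,0],[0,0,-0.28,0,0],[-0.16,0,0,0,0],[0,0,0,0,0]]' && python3 -c "
from h import *
rel()" && python3 -m handwheel '[[-0.08,0,0,0,0],[-0.08,0,0,0,0],[-0.07,0,0.02,0,0],[-0.07,0,0.02,0,0],[-0.08,0,0.05,0,0],[-0.08,0,0.05,0,0],[-0.06,0,0.07,0,0],[-0.06,0,0.07,0,0],[-0.05,0,0.07,0,0],[-0.05,0,0.07,0,0],[-0.03,0,0.04,0,0],[-0.03,0,0.03,0,0]]' && python3 -c "
from h import *
rel()"
```

```text
time: 6.7
tool_pos: [0.4808, 0.2238, 0.0707]
tcp_rot: [0.001, -0.369, 0.93, 0.0]
wrist_force: [-0.1, 0.1, -1.0]
finger_gap: -0.0001
gripper_force: 0.0
box-frame tcp mm [ 3.2 87.4 70.7] toolx.y 1.0 0.0 tooly.x 1.0 tilt [0.002 0.001] F [-0.1  0.1 -1. ] t 6.7 gap -0.00011398219736932822
time: 7.9
tool_pos: [0.5067, 0.2481, 0.0451]
tcp_rot: [-0.0, -0.369, 0.93, 0.0]
wrist_force: [0.8, 0.2, -0.6]
finger_gap: 0.0004
gripper_force: 0.1
box-frame tcp mm [ 3.1 51.9 45.1] toolx.y 1.0 0.001 tooly.x 1.0 tilt [-0. -0.] F [ 0.8  0.2 -0.6] t 7.9 gap 0.0004000160611108834
```

```bash
python3 -m handwheel '[[-0.06,0,0.02,0,0],[-0.04,0,0.02,0,0],[0,0,0.02,0,0],[0,0,0.02,0,0],[0,0,0,0,0]]' && python3 -c "
from h import *
rel()" && python3 -m handwheel '[[0,0,-0.3,0,0],[0,0,-0.5,0,0],[0,0,-0.5,0,0],[-0.4,0,0,0,0],[-0.4,0,0,0,0],[-0.38,0,0,0,0],[0,0,0,0,0],[0,0,0,0,0]]' && python3 -c "
from h import *
rel()
a=get_image('top');b=get_image('scene')
A=cv2.resize(a['image'][175:320,230:370],None,fx=4,fy=4,interpolation=cv2.INTER_CUBIC)
B=cv2.resize(b['image'][185:290,235:345],None,fx=2.2,fy=2.2,interpolation=cv2.INTER_CUBIC)
out=np.zeros((580,802,3),np.uint8);out[:A.shape[0],:560]=A;out[:B.shape[0],560:560+B.shape[1]]=B
cv2.imwrite('pics/d.png',out[:,:800])"
```

```text
time: 8.4
tool_pos: [0.5108, 0.2519, 0.0424]
tcp_rot: [0.001, -0.369, 0.93, 0.0]
wrist_force: [-2.3, 0.2, 9.2]
finger_gap: 0.0002
gripper_force: 4.6
box-frame tcp mm [ 3.1 46.3 42.4] toolx.y 1.0 0.001 tooly.x 1.0 tilt [0.001 0.001] F [-2.3  0.2  9.2] t 8.4 gap 0.0002374979304746126
time: 9.2
tool_pos: [0.5532, 0.2917, 0.1066]
tcp_rot: [-0.0, -0.369, 0.93, -0.0]
wrist_force: [-1.1, -0.5, -0.0]
finger_gap: -0.0003
gripper_force: 0.0
box-frame tcp mm [  2.9 -11.8 106.6] toolx.y 1.0 0.001 tooly.x 1.0 tilt [-0. -0.] F [-1.1 -0.5 -0. ] t 9.2 gap -0.0002916557311544377
```

View pics/d.png

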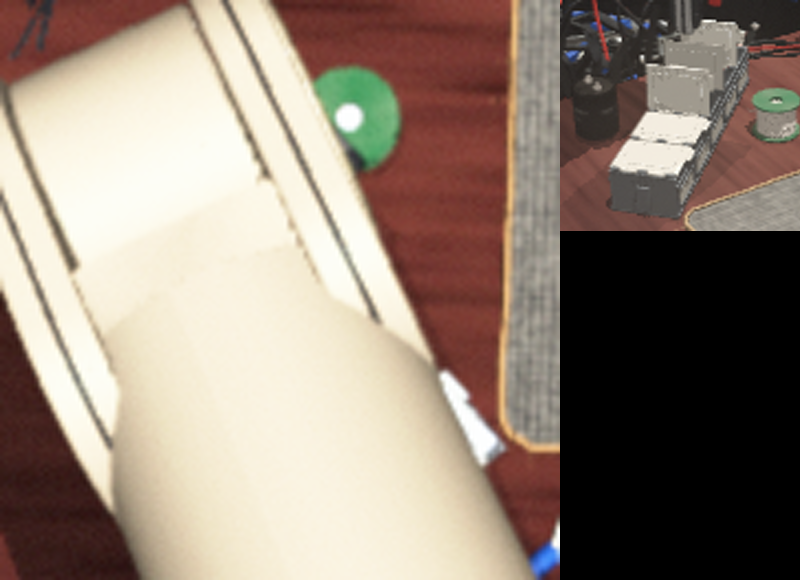

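Lids 1 and 2 lie flat in the scene inset and lid 3 still stands. The fingers are above the gap between lids 3 and 4, so I'll go on to lid 4.

```bash
python3 -m handwheel '[[0,0,0.3,0,0],[0,0,0.3,0,0],[0,0,0.11,0,0],[0,0,0,0,0]]' && python3 -c "
from h import *
rel()" && python3 -m handwheel '[[-0.08,0,0,0,0],[-0.08,0,0,0,0],[-0.07,0,0.02,0,0],[-0.07,0,0.02,0,0],[-0.08,0,0.05,0,0],[-0.08,0,0.05,0,0],[-0.06,0,0.07,0,0],[-0.06,0,0.07,0,0],[-0.05,0,0.07,0,0],[-0.05,0,0.07,0,0],[-0.03,0,0.04,0,0],[-0.03,0,0.03,0,0]]' && python3 -c "
from h import *
rel()"
```

```text
time: 9.7
tool_pos: [0.5523, 0.2913, 0.069]
tcp_rot: [-0.001, -0.368, 0.93, -0.0]
wrist_force: [0.3, 0.1, 1.2]
finger_gap: 0.0002
gripper_force: 0.0
box-frame tcp mm [  3.3 -10.9  69. ] toolx.y 1.0 0.001 tooly.x 1.0 tilt [-0.002 -0.002] F [0.3 0.1 1.2] t 9.7 gap 0.00023584016432159387
time: 10.9
tool_pos: [0.5803, 0.3173, 0.0461]
tcp_rot: [-0.0, -0.369, 0.93, 0.0]
wrist_force: [-0.5, -0.0, 0.5]
finger_gap: -0.0001
gripper_force: 0.1
box-frame tcp mm [  3.  -49.1  46.1] toolx.y 1.0 0.001 tooly.x 1.0 tilt [-0. -0.] F [-0.5 -0.   0.5] t 10.9 gap -0.00011965072000404073
```

Press lid 4, then raise and fold lid 5.

```bash
python3 -m handwheel '[[-0.06,0,0.02,0,0],[-0.04,0,0.02,0,0],[0,0,0.02,0,0],[0,0,0.03,0,0],[0,0,0,0,0]]' && python3 -c "
from h import *
rel()" && python3 -m handwheel '[[0,0,-0.28,0,0],[0,0,-0.28,0,0],[-0.16,0,0,0,0],[0,0,0,0,0]]' && python3 -c "
from h import *
rel()" && python3 -m handwheel '[[-0.08,0,0,0,0],[-0.08,0,0,0,0],[-0.07,0,0.02,0,0],[-0.07,0,0.02,0,0],[-0.08,0,0.05,0,0],[-0.08,0,0.05,0,0],[-0.06,0,0.07,0,0],[-0.06,0,0.07,0,0],[-0.05,0,0.07,0,0],[-0.05,0,0.07,0,0],[-0.03,0,0.04,0,0],[-0.03,0,0.03,0,0]]' && python3 -c "
from h import *
rel()"
```

```text
time: 11.4
tool_pos: [0.5842, 0.321, 0.0425]
tcp_rot: [0.0, -0.369, 0.93, 0.0]
wrist_force: [-0.8, 0.3, 4.5]
finger_gap: -0.0
gripper_force: 2.4
box-frame tcp mm [  3.  -54.4  42.5] toolx.y 1.0 0.001 tooly.x 1.0 tilt [0.001 0.001] F [-0.8  0.3  4.5] t 11.4 gap -1.4017030416730298e-05
time: 11.8
tool_pos: [0.5906, 0.3274, 0.0707]
tcp_rot: [0.001, -0.369, 0.93, 0.0]
wrist_force: [0.5, -0.2, -0.8]
finger_gap: 0.0002
gripper_force: 0.0
box-frame tcp mm [  3.3 -63.5  70.7] toolx.y 1.0 0.0 tooly.x 1.0 tilt [0.002 0.001] F [ 0.5 -0.2 -0.8] t 11.8 gap 0.00023731078095444333
time: 13.0
tool_pos: [0.6167, 0.3516, 0.045]
tcp_rot: [-0.0, -0.369, 0.93, 0.0]
wrist_force: [-0.4, 0.2, 0.4]
finger_gap: 0.0003
gripper_force: 0.1
box-frame tcp mm [  3.  -99.1  45. ] toolx.y 1.0 0.001 tooly.x 1.0 tilt [-0. -0.] F [-0.4  0.2  0.4] t 13.0 gap 0.0003027136990098265
```

```bash
python3 -m handwheel '[[-0.06,0,0.02,0,0],[-0.04,0,0.02,0,0],[0,0,0.02,0,0],[0,0,0.02,0,0],[0,0,0,0,0]]' && python3 -c "
from h import *
rel()" && python3 -m handwheel '[[0,0,-0.3,0,0],[0,0,-0.6,0,0],[0,0,-0.7,0,0],[0,0,-0.7,0,0],[0,0,-0.7,0,0],[0.3,0.4,0,0,0],[0.5,0.6,0,0,0],[0.5,0.6,0,0,0],[0.5,0.6,0,0,0],[0.5,0.6,0,0,0],[0.5,0.6,0,0,0],[0,0,0,0,0]]' && python3 -c "
from h import *
rel()
a=get_image('top');b=get_image('scene')
A=cv2.resize(a['image'][175:320,230:370],None,fx=4,fy=4,interpolation=cv2.INTER_CUBIC)
B=cv2.resize(b['image'][185:290,235:345],None,fx=2.2,fy=2.2,interpolation=cv2.INTER_CUBIC)
out=np.zeros((580,802,3),np.uint8);out[:A.shape[0],:560]=A;out[:B.shape[0],560:560+B.shape[1]]=B
cv2.imwrite('pics/e.png',out[:,:800])"
```

```text
time: 13.5
tool_pos: [0.6207, 0.3554, 0.0425]
tcp_rot: [0.001, -0.369, 0.93, 0.0]
wrist_force: [-1.8, -0.2, 6.0]
finger_gap: -0.0001
gripper_force: 3.4
box-frame tcp mm [   3.  -104.6   42.5] toolx.y 1.0 0.0 tooly.x 1.0 tilt [0.001 0.001] F [-1.8 -0.2  6. ] t 13.5 gap -0.00011009193490533036
time: 14.7
tool_pos: [0.397, 0.3849, 0.1925]
tcp_rot: [-0.0, -0.371, 0.929, 0.001]
wrist_force: [0.1, 1.4, 0.6]
finger_gap: -0.0001
gripper_force: 0.0
box-frame tcp mm [177.9  38.  192.5] toolx.y 1.0 -0.005 tooly.x 1.0 tilt [-0.001  0.002] F [0.1 1.4 0.6] t 14.7 gap -7.169117425132865e-05
```

View pics/e.png

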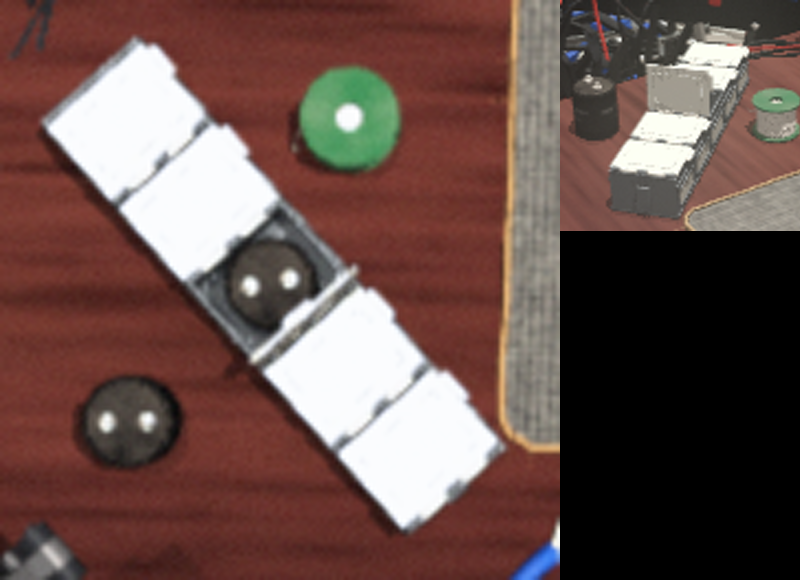

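The picture shows four lids flat, lid 3 still standing, and the capacitor and the box where they were.

```bash
python3 -c "
from workcell import sign_off
print(sign_off())"
```

```text
the job is handed in; nothing more can be done
None
```

I handed the job in with lids 1, 2, 4 and 5 pressed flush; lid 3 stands open over the undisturbed capacitor, the highest force I read was about 9 N, and the verdict was not shown.

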